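# Wind the specimen press down by one turn

### The arm

A 6-joint arm with a two-finger parallel gripper is mounted at the origin on the work surface. World frame = base frame: x ahead of the robot, y to its left, z up, the work surface at z = 0. Lengths are in mm, angles in rad, forces in N, time in s.
With the tool pointing down it reaches from about 275 to 750 mm from the base axis. Payload 10.2 kg.
Tool frame: the origin (TCP) lies between the finger pads; the fingertips stand 11 mm ahead of it and the grasp point (between the pads) lies 8 mm behind it; z points along the fingers, y is the direction in which the jaws open and shut (so a half turn about z gives the same grasp; the last joint's range is limited). The gripper opens to 88 mm and grips with 3 to 60 N. Pads are 18 mm wide; open, the fingers measure 123 mm over their backs; the gripper's body (75 mm by 187 mm) begins 45 mm behind the grasp point.
Start: joints at [-1.341, 0.313, 1.498, -0, 1.331, -0.223], TCP at [229.668, -472.105, 222.82] pointing down, gripper open.
Joint ranges: [-2.94, 2.94], [-0.97, 2.17], [0.19, 2.56], [-1.23, 4.37], [0.02, 3.11], [-2.88, 2.88]. Speed limits (rad/s): [2.39, 2.39, 3.01, 3.14, 3.14, 3.14].

### API

Orientations are given as a 3x3 rotation matrix whose columns are the frame's x, y, z axes.
In Python, from cell import r gives the robot as it stands.
- The arm moves only by the shell command python3 -m jog 'ROWS' [FORCE]. ROWS is JSON, a list of rows, each a list of 3 entries, a list of its own where there are three numbers: the shift along the tool's x, y, z in m, then the turn, a rotation vector about the tool's x, y, z in degrees, then the opening in per cent of the stroke, from 0 (shut) to 100 (fully open). A call has 1 to 10 rows; each row shifts and turns the commanded pose from where the row before left it, along the tool's axes as they then stand; what a row does not reach is not made up. A row lasts 1/10 s, in which the tool goes at most 50 mm and 8.59 degrees, less where a joint would pass 70% of its speed; a pose out of reach is approached as far as the arm can. A call is refused whole if a number of a shift passes 0.05 or a number of a turn 8.59, either way. A call with a gripper value outside its range is refused whole. The fingers move at their own pace and stop on an object; FORCE is the grip in N (left out, the last holds). Time passes only in rows, so rows that do not move let the fingers close. It gives the time, the measured TCP pose, the force and the opening at its end, in the units of the state.
- r.sense(): the state, without advancing time (a new reading comes with each control period).
- r.read_camera(name): name is "side" or "top" or "wrist"; returns a dict with "frame" (480x640x3 uint8, red, green, blue), "K" (3x3 intrinsics, pixels), "R" (3x3) and "t" (3): a world point X has camera coordinates R X + t. Camera axes: x right, y down, z forward; pixel columns grow to the right and rows downward; lengths in mm; the calibration is good to about 2 mm. A picture is of the moment at which its call begins. There is no depth.
- r.finish_job(): hands the job in, once; it reports no verdict.
The state is a dict: "clock": time; "q": joint angles; "qd": joint speeds; "joint_efforts": joint torques, N m; "eef_pos": TCP position; "orientation": TCP orientation; "ft_force": force on the tool from outside, world axes, zero at the start; "wrist_torque": the same for the moment, N m; "gripper_width": finger opening in mm.
Only numpy, scipy, OpenCV 4.12 (cv2) and the standard library are available. Lean on these libraries where they do the work, as an engineer would, in place of code of your own. Each camera call takes 0.05 s, during which the arm holds its last target.

### The job

Close the small screw press on the specimen between its plates: push its hand wheel round clockwise, seen from above, by the upright handle on its rim through exactly one full turn, so that the handle stops again at the pointer where it began, then take the hand away. Only push the handle with the fingers; do not pinch it, and do not wind the press backwards or well past the one turn. Leave everything else on the bench where it stands.

Things in the scene. Friction and masses are not known exactly. Their poses are not given: they have to be found in the camera images.
- wheel (a joint): turning angle of the press's hand wheel about its upright axis, rad: 0 at the start with the handle beside the pointer, growing as the wheel turns clockwise seen from above; one turn is 6.283. It turns freely past one turn with no end stop there. A steady drag (0.22 N m, about 3 N at the handle) holds it wherever it is left; it does not coast.
- wheel_center (a point): point on the axis of the hand wheel, on its flat hub (40 mm across) 126 mm above the bench. The wheel lies level: bare aluminium rim of 150 mm diameter at its middle line, 16 mm thick, its top also 126 mm above the bench, three spokes; one spoke ends below the handle. Nothing on the press but the handle stands higher than 128 mm.
- handle_mid (a point): middle of the handle, 154 mm above the bench: an upright black grip, the only one, on the wheel's rim 75 mm from the wheel's axis, free to revolve on its own pin; 21 to 24 mm thick, narrowing at the top, from 124 mm (steel collar, 26 mm across) to 182 mm above the bench. It travels with the wheel on a circle of 75 mm radius.
- handle: the same handle; its origin is the centre of its foot, 124 mm above the bench.
- pointer (a point): tip of the small fixed brass pointer, 123 mm above the bench and 101 mm from the wheel's axis, just outside the rim; at the start, and after one full turn, the handle stands straight between it and the axis.
- press: the screw press, fixed to the bench: grey base plate 170 x 230 x 16 mm (x, y, z), two steel columns, a grey crosshead, a steel upper plate that comes down 8 mm per turn. Origin at the centre of the underside, below the wheel's axis; its -x points to the pointer. It may stand turned any way round.
- jar: bystander: jar with a lid, 52 mm across, 75 mm tall, loose on the bench near the press; origin at its underside
- dish: bystander: white bowl, 80 mm across, 22 mm tall, loose near the press; origin at its underside
- loupe: bystander: black cup-shaped magnifier, 48 mm across, 40 mm tall, loose near the press; origin at its underside
- forceps: bystander: steel forceps lying flat, 130 mm long, 8 mm high, loose near the press; origin at the middle of the underside
- sample_block: bystander: wooden block 50 x 30 x 24 mm, loose near the press; origin at its underside
- brush: bystander: brush lying on the bench at the robot's right; origin at its underside
- vial: bystander: small vial, 28 mm across, 55 mm tall, at the robot's left; origin at its underside

How it is judged:
By the outcome, as a careful person would: the job done as asked, in the order asked, and still so for the second after the job is handed in, with the robot touching nothing.
It also fails if it takes over 70 s, if anything falls off the work surface, if the arm or the gripper's body presses on something with over 40 N, if the wrist force passes 120 N, or if a joint passes its speed limit or range.

## Working session

There is one attempt and no reset: what is moved stays moved. The work goes in short steps, Python scripts to look and compute and a shell command to move; the robot and the scene stay as the last step left them, time stands still between calls to the robot, and variables do not carry over. Pictures are saved under pics/ and viewed, and the job is handed in when it is done.

```bash
mkdir -p pics; ls; python3 - <<'E'
from cell import r
import cv2
s=r.sense();print(s)
for n in("side","top","wrist"):
    c=r.read_camera(n);cv2.imwrite(f"pics/{n}0.png",c["frame"][:,:,::-1]);print(n,c["K"],c["R"],c["t"])
E
```

```text
pics
{'clock': 0.0, 'q': array([-1.34139637e+00,  3.13458920e-01,  1.49843078e+00,  3.42188564e-05,
        1.33097628e+00, -2.23389515e-01]), 'qd': array([-0.00015644,  0.00046195, -0.00113935,  0.00117184, -0.00079808,
       -0.00026547]), 'joint_efforts': array([-1.08873817e-03, -4.02220273e+01, -2.52274615e+01,  6.94141793e-02,
        3.52446665e-02, -1.24431222e-04]), 'eef_pos': array([ 229.61686003, -471.83822169,  222.25888404]), 'orientation': array([[ 8.99233882e-01,  4.37468125e-01, -2.57178056e-04],
       [ 4.37468087e-01, -8.99233071e-01,  1.24753182e-03],
       [ 3.14492391e-04, -1.23433007e-03, -9.99999189e-01]]), 'ft_force': array([-0.35614996, -0.12005155,  0.31472968]), 'wrist_torque': array([0.01967095, 0.01326065, 0.04344653]), 'gripper_width': 87.8707902410704}
side [[502.83546083   0.         317.56760939]
 [  0.         502.83546083 242.9759924 ]
 [  0.           0.           1.        ]] [[-0.97148854 -0.23706681 -0.00305619]
 [-0.13263378  0.55412132 -0.82180158]
 [ 0.19651538 -0.79796547 -0.56976558]] [ 521.47688475  173.76454596 1053.82632331]
top [[538.74802335   0.         311.81738915]
 [  0.         538.74802335 242.68042015]
 [  0.           0.           1.        ]] [[ 0.00658002 -0.99991456 -0.01129479]
 [-0.99071    -0.00498435 -0.13590019]
 [ 0.13583228  0.01208409 -0.99065815]] [-1.05236052e-02  5.57224263e+02  1.06450477e+03]
wrist [[367.05960839   0.         327.31048415]
 [  0.         367.05960839 238.50807925]
 [  0.           0.           1.        ]] [[ 4.37255537e-01 -8.99337296e-01 -1.52916708e-04]
 [-8.67872811e-01 -4.22002154e-01  2.62127765e-01]
 [-2.35805806e-01 -1.14484104e-01 -9.65033166e-01]] [-525.81175888  -36.37608182  388.87254793]
```

View pics/top0.png

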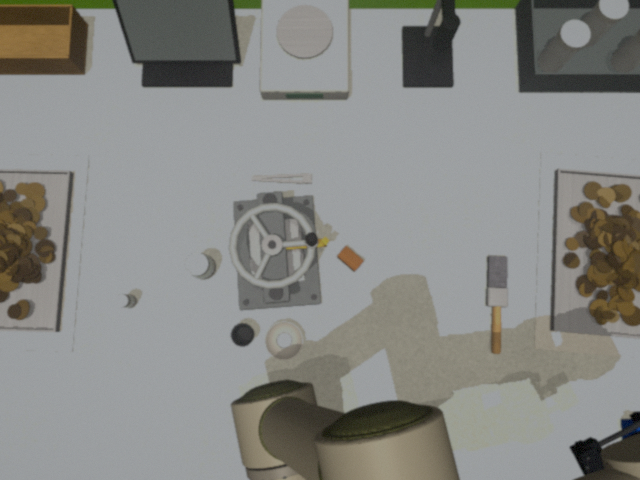

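View pics/side0.png

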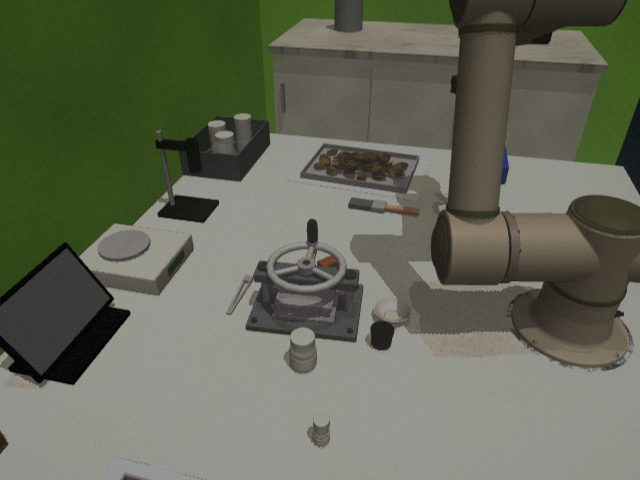

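The top view shows the wheel hub near (272,245), the handle near (311,240) and the pointer near (323,242), so the handle is on the robot's right. Now I'll measure them.

```bash
cat > h.py <<'E'
import numpy as np,cv2
def ray(c,uv,z):
    d=c["R"].T@np.linalg.solve(c["K"],[uv[0],uv[1],1.]);o=-c["R"].T@c["t"]
    return (o+d*(z-o[2])/d[2])
def proj(c,X):
    p=c["K"]@(c["R"]@np.asarray(X,float)+c["t"]);return p[:2]/p[2]
E
python3 - <<'E'
from cell import r
from h import *
c=r.read_camera("top");f=c["frame"][:,:,::-1]
cv2.imwrite("pics/topz.png",cv2.resize(f[180:360,180:380],None,fx=4,fy=4,interpolation=cv2.INTER_CUBIC)[:600])
s=r.read_camera("side");g=s["frame"][:,:,::-1]
cv2.imwrite("pics/sidez.png",cv2.resize(g[200:350,230:420],None,fx=4,fy=4,interpolation=cv2.INTER_CUBIC))
# rim ellipse: bright grey ring
hsv=cv2.cvtColor(f,cv2.COLOR_BGR2HSV)
m=((hsv[...,2]<60)).astype(np.uint8)
n,l,st,ce=cv2.connectedComponentsWithStats(m[200:280,290:340])
for i in range(1,n):
    if st[i,4]>20: print(st[i],ce[i]+[290,200],ray(c,ce[i]+[290,200],170))
hs=((hsv[...,0]>15)&(hsv[...,0]<35)&(hsv[...,1]>120)).astype(np.uint8)
n,l,st,ce=cv2.connectedComponentsWithStats(hs[200:280,290:340])
for i in range(1,n):
    if st[i,4]>8: print('brass',st[i]+[290,200,0,0,0],ce[i]+[290,200],ray(c,ce[i]+[290,200],123))
print(ray(c,(272,244.5),126))
E
```

```text
[ 15  33  12  13 101] [310.99009901 238.96039604] [545.87643546   3.15144615 170.        ]
brass [318 238  10   9  65] [322.44615385 241.95384615] [547.05088603 -17.86070255 123.        ]
brass [290 247  16   2  20] [297.2  247.35] [536.5397691   29.69652521 123.        ]
[541.32029033  77.08727955 126.        ]
```

View pics/topz.png

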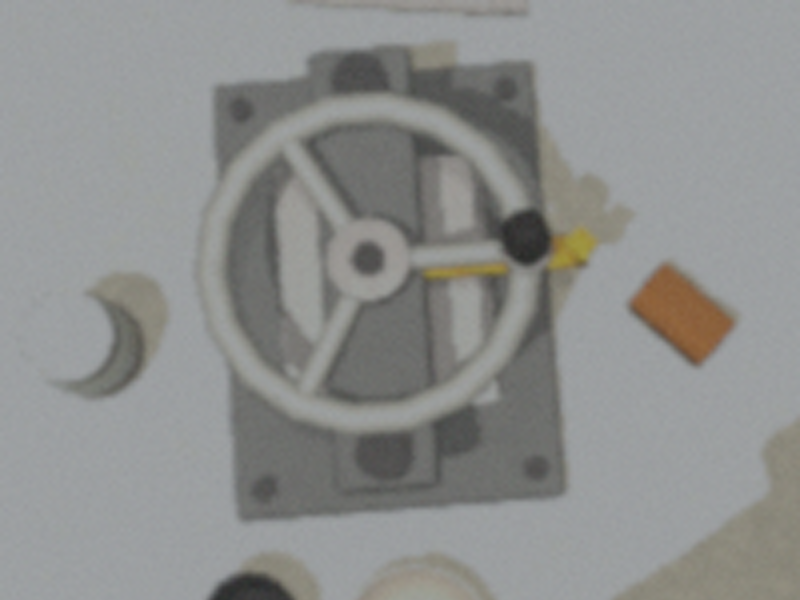

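View pics/sidez.png

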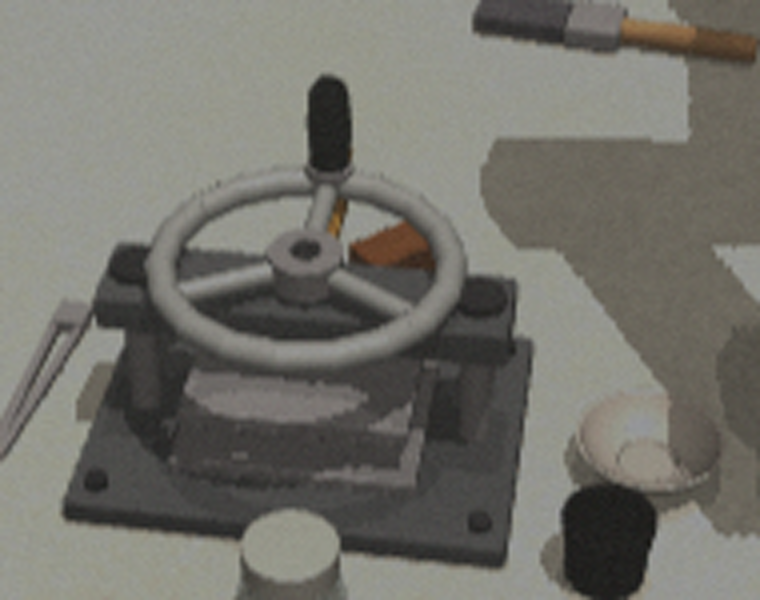

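```bash
python3 -m jog '[[[0.0348,-0.0184,0],[0,0,0],0],[[0.0348,-0.0184,0],[0,0,0],0],[[0.0348,-0.0184,0],[0,0,0],0],[[0.0348,-0.0184,0],[0,0,0],0],[[0.0348,-0.0184,0],[0,0,0],0],[[0.0348,-0.0184,0],[0,0,0],0],[[0.0348,-0.0184,0],[0,0,0],0],[[0.0348,-0.0184,0],[0,0,0],0],[[0.0348,-0.0184,0],[0,0,0],0],[[0.0348,-0.0184,0],[0,0,0],0]]'
```

```text
clock: 1.25
eef_pos: [462.8, -152.9, 222.9]
orientation: [[0.899, 0.437, 0.0], [0.437, -0.899, -0.0], [-0.0, 0.0, -1.0]]
ft_force: [0.1, -1.0, -0.3]
gripper_width: 10.3
```

```bash
python3 -m jog '[[[0.0345,-0.0184,0],[0,0,0],0],[[0.0345,-0.0184,0],[0,0,0],0],[[0.0345,-0.0184,0],[0,0,0],0],[[0.0345,-0.0184,0],[0,0,0],0],[[0.0345,-0.0184,0],[0,0,0],0],[[0,0,0],[0,0,-8.5],0],[[0,0,0],[0,0,-8.5],0],[[0,0,0],[0,0,-8.5],0],[[0,0,0],[0,0,-8.5],0],[[0,0,0],[0,0,-8.5],0]]'
python3 -m jog '[[[0,0,0],[0,0,-8.5],0],[[0,0,0],[0,0,-8.5],0],[[0,0,0],[0,0,-8.5],0],[[0,0,0],[0,0,-8.5],0],[[0,0,0],[0,0,-8.5],0],[[0,0,0],[0,0,-8.5],0],[[0,0,0],[0,0,-8.5],0],[[0,0,0],[0,0,-8.5],0],[[0,0,0],[0,0,-8.5],0]]'
python3 - <<'E'
from cell import r
from h import *
for n in("side","top","wrist"):
    c=r.read_camera(n);cv2.imwrite(f"pics/{n}1.png",c["frame"][:,:,::-1])
s=r.sense();print(s["q"],s["eef_pos"],s["orientation"])
E
```

```text
clock: 2.25
eef_pos: [576.9, 3.8, 222.6]
orientation: [[0.362, 0.932, -0.0], [0.932, -0.362, 0.0], [-0.0, -0.0, -1.0]]
ft_force: [-0.4, -0.4, -0.0]
gripper_width: 0.4
clock: 3.15
eef_pos: [576.9, 3.8, 222.7]
orientation: [[-0.822, 0.569, -0.0], [0.569, 0.822, 0.0], [0.0, -0.0, -1.0]]
ft_force: [-0.0, -0.5, -0.5]
gripper_width: 0.3
[-1.96386774e-01  4.28530438e-01  1.33399480e+00  4.21495463e-05
  1.37932427e+00 -1.15211193e+00] [576.92811514   3.80999074 222.70797805] [[-8.16727723e-01  5.77023195e-01 -2.43841827e-04]
 [ 5.77023192e-01  8.16727756e-01  9.07028436e-05]
 [ 2.51490033e-04 -6.66228622e-05 -9.99999966e-01]]
```

View pics/wrist1.png

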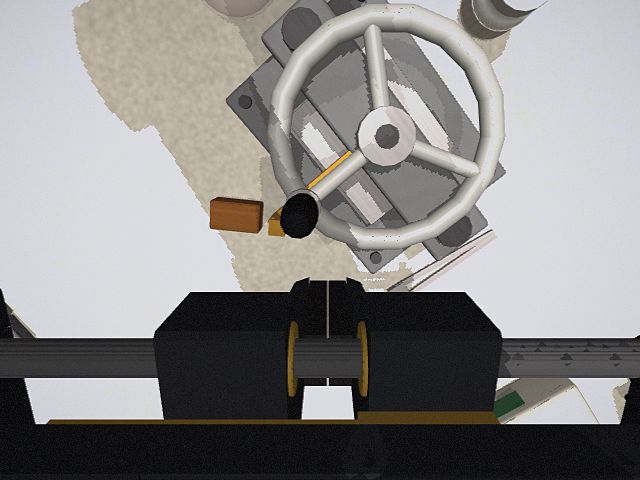

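View pics/side1.png

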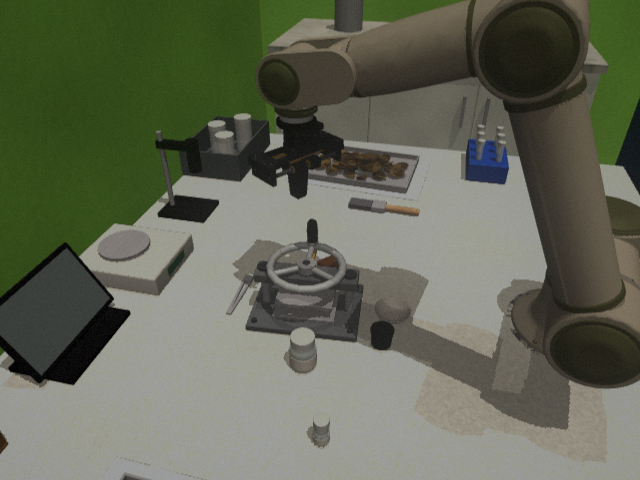

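The wrist view shows the hub at (386,135), the handle top near (300,213) and the brass pointer tip near (273,222). The shut fingers are at about (328,300), above and behind the handle.

```bash
python3 -m jog '[[[0,0,0],[0,0,-8.5],0],[[0,0,0],[0,0,-8.5],0],[[0,0,0],[0,0,-8.5],0],[[0,0,0],[0,0,-8.5],0],[[0,0,0],[0,0,-4.5],0],[[0,0,0],[0,0,0],0]]'
python3 - <<'E'
from cell import r
from h import *
c=r.read_camera("wrist");f=c["frame"][:,:,::-1].copy()
cv2.imwrite("pics/wrist2.png",f)
print(-c["R"].T@c["t"])
s=r.sense();print(s["q"],s["eef_pos"],s["orientation"])
g=cv2.cvtColor(f,cv2.COLOR_BGR2GRAY);hsv=cv2.cvtColor(f,cv2.COLOR_BGR2HSV)
m=(g<45).astype(np.uint8)
n,l,st,ce=cv2.connectedComponentsWithStats(m)
for i in range(1,n):
    if 150<st[i,4]<20000: print('dark',st[i],ce[i],ray(c,ce[i],182)[:2],ray(c,ce[i],126)[:2])
hs=((hsv[...,0]>15)&(hsv[...,0]<35)&(hsv[...,1]>120)).astype(np.uint8)
n,l,st,ce=cv2.connectedComponentsWithStats(hs)
for i in range(1,n):
    if st[i,4]>20: print('brass',st[i],ce[i],ray(c,ce[i],123)[:2])
E
```

```text
clock: 3.9
eef_pos: [576.9, 3.8, 222.8]
orientation: [[-0.998, -0.057, -0.0], [-0.057, 0.998, 0.0], [0.0, 0.0, -1.0]]
ft_force: [0.4, 0.3, -0.3]
gripper_width: 0.4
[509.97908339  -1.07268921 385.14038441]
[-1.96393632e-01  4.28452939e-01  1.33395595e+00  1.47357392e-05
  1.37929727e+00 -1.82257819e+00] [576.94650353   3.79514245 222.76663838] [[-9.98466613e-01 -5.53571148e-02 -1.08507658e-04]
 [-5.53571190e-02  9.98466618e-01  3.63384012e-05]
 [ 1.06329685e-04  4.22893518e-05 -9.99999993e-01]]
dark [468   0  57  18 655] [491.77099237   6.43358779] [442.9611614  75.5153792] [424.4862351   96.62852144]
dark [389 107   5  73 193] [390.36787565 142.51813472] [509.9322417   32.54289009] [509.91932879  41.80974486]
dark [ 308  184   37   44 1267] [326.00710339 205.69218627] [5.46056576e+02 5.54276832e-02] [5.56002110e+02 3.66417279e-01]
dark [387 203   5  68 159] [388.60377358 235.05031447] [560.97383681  36.74472058] [575.03163334  47.16989997]
brass [339 180  54   7 321] [365.83489097 183.0529595 ] [538.66830795  27.73571266]
brass [279 182  38  27 594] [296.39393939 193.23063973] [548.73067327 -21.29255244]
brass [286 321  13  76 577] [291.37781629 359.20103986] [684.12610569 -20.65529706]
brass [357 321  12  76 544] [363.09926471 358.82169118] [680.42820177  37.4914443 ]
brass [  46  411  454   14 3070] [331.1247557  419.04006515] [740.30019768  15.04963121]
```

View pics/wrist2.png

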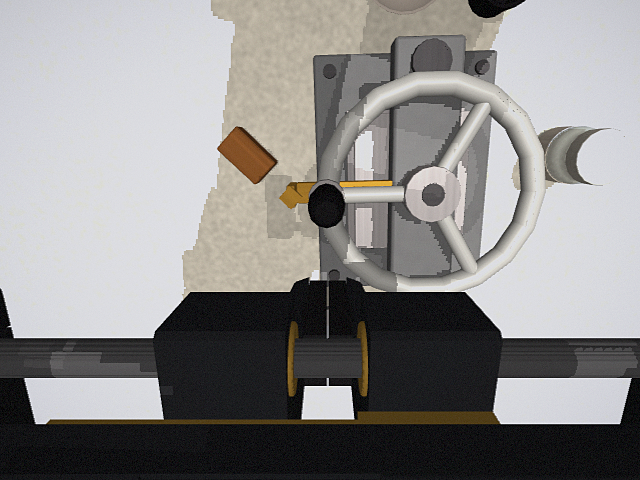

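The wrist view puts the hub at (433,193), the handle at (326,206) and the pointer tip near (286,193). I'll compare the two cameras' estimates of these.

```bash
python3 - <<'E'
from cell import r
from h import *
c=r.read_camera("wrist")
f=c["frame"]
h=ray(c,(433,193.5),126);print('hub',h, 'rim',[ray(c,p,126)[:2] for p in((434,71),(434,292),(545,185))])
for z in(160,165,170):print(ray(c,(326,205.7),z)[:2]-h[:2])
t=r.read_camera("top");h=ray(t,(271.9,244.4),126);print(h)
for z in(165,170,175):print(ray(t,(311,239),z)[:2]-h[:2])
for p in ((284,193),(280,197)):print('ptr',ray(c,p,123)[:2])
E
```

```text
hub [543.10161654  75.54691956 126.        ] rim [array([463.57755845,  65.77420431]), array([617.84362696,  86.11251489]), array([532.79078414, 153.39453796])]
[  6.86844949 -75.32319743]
[  5.98019654 -75.34935741]
[  5.09194359 -75.37551738]
[541.50924205  77.27885293 126.        ]
[  5.01558351 -74.07684397]
[  4.29522157 -74.14572865]
[  3.57485962 -74.21461333]
ptr [549.01971953 -30.10753327]
ptr [552.05822624 -32.90595111]
```

```bash
python3 -m jog '[[[0,0,0.015],[0,0,0],0],[[0,0,0.015],[0,0,0],0],[[0,0,0.015],[0,0,0],0],[[0,0,0.015],[0,0,0],0],[[0,0,0.015],[0,0,0],0],[[0,0,0],[0,0,0],0]]'
python3 - <<'E'
from cell import r
from h import *
for n in("side","wrist"):
    c=r.read_camera(n);f=c["frame"][:,:,::-1]
    if n=="side": f=cv2.resize(f[150:350,200:440],None,fx=3,fy=3)
    cv2.imwrite(f"pics/{n}3.png",f)
E
```

```text
clock: 4.65
eef_pos: [576.1, 3.9, 146.1]
orientation: [[-0.998, -0.058, -0.004], [-0.058, 0.998, 0.001], [0.003, 0.001, -1.0]]
ft_force: [0.3, -0.0, 0.1]
gripper_width: 0.3
```

View pics/side3.png

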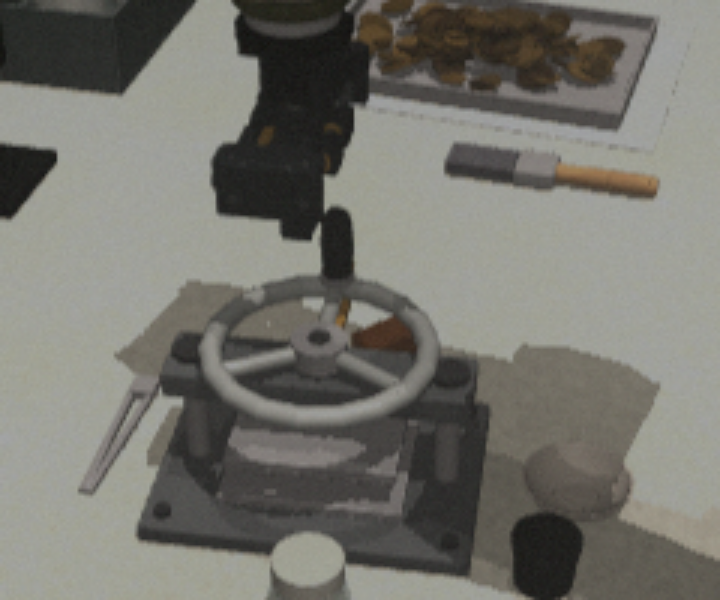

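View pics/wrist3.png

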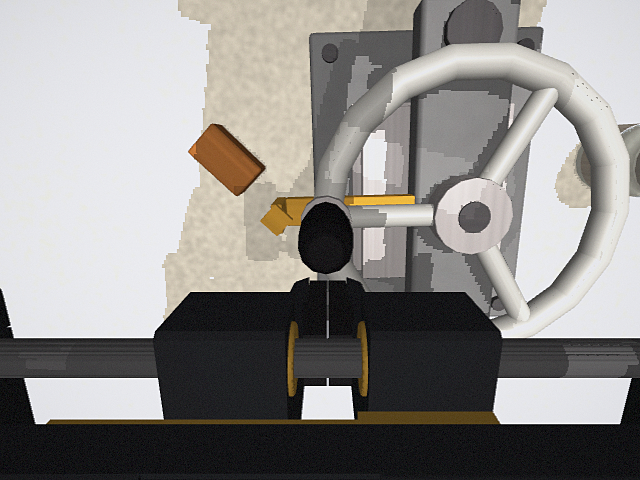

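```bash
python3 - <<'E'
from cell import r
from h import *
s=r.read_camera("side")
for X in((576,4,135),(576,4,155),(576,4,165),(547,2,124),(547,2,182),(568,14,135),(585,-14,135)):
    p=proj(s,X);print(X,p,(p-[200,150])*3)
E
```

```text
(576, 4, 135) [299.31164151 237.7208808 ] [297.93492452 263.16264239]
(576, 4, 155) [299.08963818 229.98085523] [297.26891453 239.94256568]
(576, 4, 165) [298.97686298 226.04900938] [296.93058895 228.14702814]
(547, 2, 124) [312.59017447 243.16931746] [337.77052342 279.50795238]
(547, 2, 182) [312.35001175 220.47954844] [337.05003525 211.43864533]
(568, 14, 135) [301.67070888 240.75577641] [305.01212663 272.26732922]
(585, -14, 135) [297.53810481 232.70671126] [292.61431443 248.12013377]
```

```bash
python3 - <<'E'
from cell import r
from h import *
print(r.sense()["eef_pos"],r.sense()["clock"])
s=r.read_camera("side");f=s["frame"][:,:,::-1].copy()
f=cv2.convertScaleAbs(f,alpha=2.5,beta=20)
cv2.imwrite("pics/side4.png",cv2.resize(f[150:260,250:360],None,fx=5,fy=5,interpolation=cv2.INTER_CUBIC))
E
```

```text
[577.33246196   3.72093324 148.64244224] 4.8
```

View pics/side4.png

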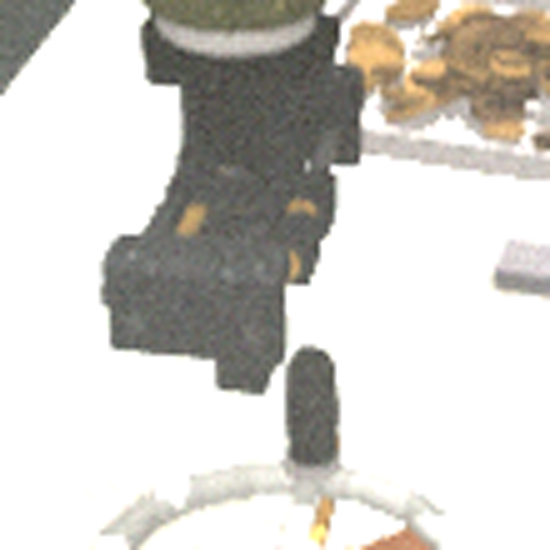

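```bash
python3 - <<'E'
from cell import r
from h import *
s=r.sense();c=r.read_camera("wrist");t=r.read_camera("top")
cv2.imwrite("pics/top4.png",cv2.resize(cv2.convertScaleAbs(t["frame"][:,:,::-1],alpha=1.5)[180:300,200:360],None,fx=5,fy=5))
p=s["eef_pos"];R=s["orientation"]
print(p,-c["R"].T@c["t"])
for dx in(-9,9):
  for dz in(-40,-20,0,11):print(dx,dz,proj(c,p+R@[dx,0,dz]),proj(t,p+R@[dx,0,dz]))
cv2.imwrite("pics/wrist4.png",cv2.resize(cv2.convertScaleAbs(c["frame"][:,:,::-1],alpha=2.5,beta=20)[180:430,150:510],None,fx=2.2,fy=2.2))
E
```

```text
[577.41051406   3.72136057 148.80895959] [510.16813679  -1.24099456 311.06712485]
-9 -40 [330.42868906 348.75549993] [310.38191228 214.90607577]
-9 -20 [330.09377178 323.00946854] [310.53874403 216.95147053]
-9 0 [329.83204721 302.88996551] [310.68933972 218.91553475]
-9 11 [329.71109684 293.59217135] [310.76964253 219.96284145]
9 -40 [330.52726499 304.82811614] [310.91335913 224.88599929]
9 -20 [330.16953521 283.8419793 ] [311.0597743  226.73354318]
9 0 [329.89212749 267.56791848] [311.20035339 228.50744436]
9 11 [329.76455912 260.08414841] [311.27530932 229.4532778 ]
```

View pics/wrist4.png

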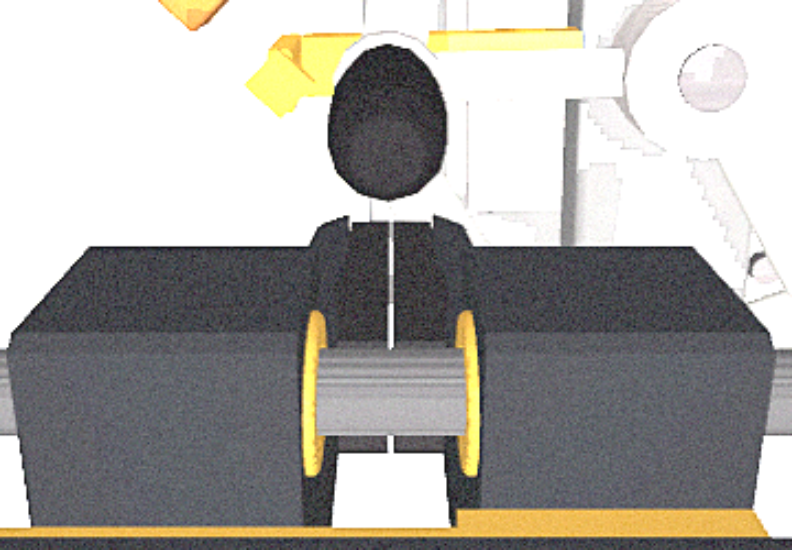

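View pics/top4.png

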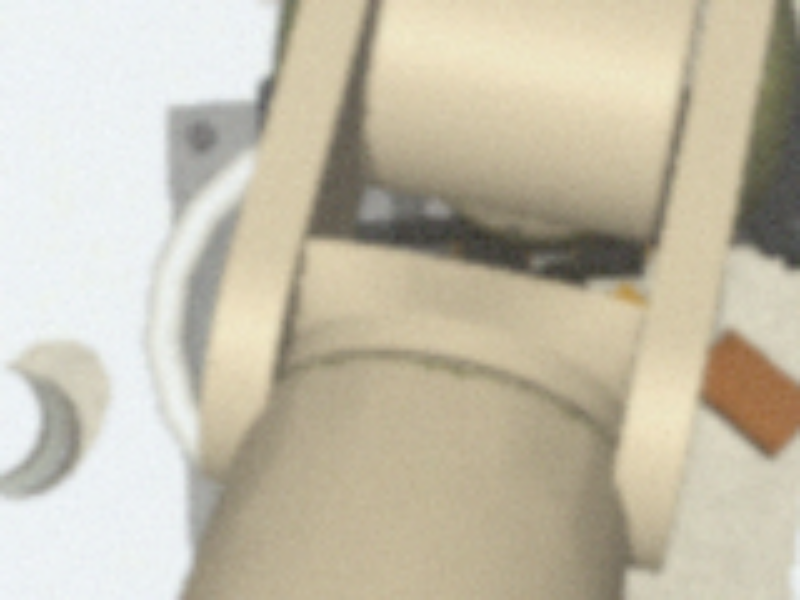

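```bash
python3 -m jog '[[[0.003,0,0],[0,0,0],0],[[0.003,0,0],[0,0,0],0],[[0,0,0],[0,0,0],0]]'; for i in 1 2; do python3 -m jog '[[[0.0015,0,0],[0,0,0],0],[[0,0,0],[0,0,0],0]]';done
python3 - <<'E'
from cell import r
from h import *
for n in("side","wrist"):
    c=r.read_camera(n);f=cv2.convertScaleAbs(c["frame"][:,:,::-1],alpha=2.,beta=20)
    f=cv2.resize(f[150:290,250:390],None,fx=4,fy=4) if n=="side" else cv2.resize(f[180:430,150:510],None,fx=2.2,fy=2.2)
    cv2.imwrite(f"pics/{n}5.png",f)
E
```

```text
clock: 5.25
eef_pos: [570.6, 3.4, 148.0]
orientation: [[-0.998, -0.06, -0.0], [-0.06, 0.998, -0.0], [0.0, -0.0, -1.0]]
ft_force: [0.5, -1.2, -0.1]
gripper_width: 0.2
clock: 5.45
eef_pos: [569.6, 3.3, 148.0]
orientation: [[-0.998, -0.06, 0.001], [-0.06, 0.998, -0.0], [-0.001, -0.0, -1.0]]
ft_force: [1.3, -0.0, -0.1]
gripper_width: 0.4
clock: 5.65
eef_pos: [568.2, 3.2, 148.0]
orientation: [[-0.998, -0.06, 0.001], [-0.06, 0.998, -0.0], [-0.001, -0.0, -1.0]]
ft_force: [3.6, -0.5, 0.1]
gripper_width: 0.4
```

View pics/side5.png

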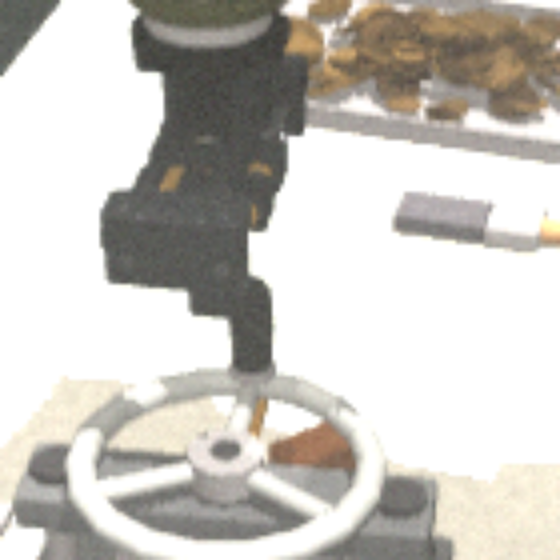

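View pics/wrist5.png

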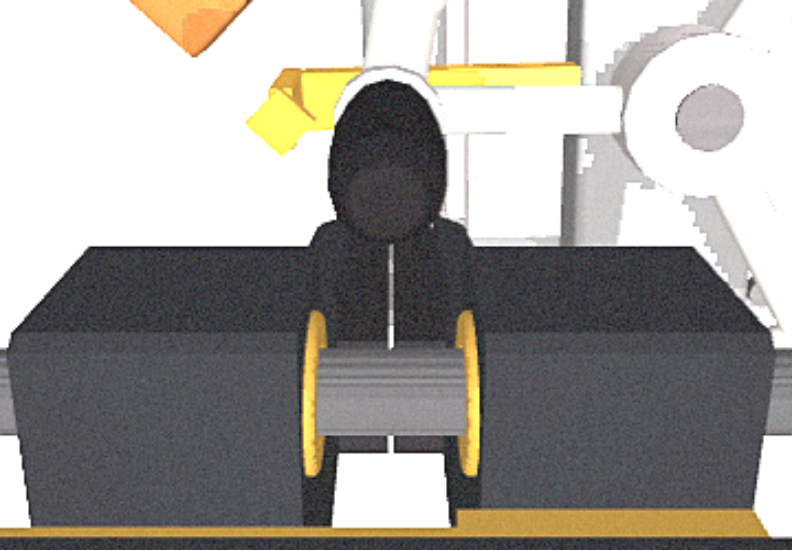

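The shut fingers now touch the handle: 3.6 N, with the TCP about 21 mm behind the handle's axis, as expected. The push round can start.

```bash
cat > m.py <<'E'
from cell import r
from h import *
C=np.array([542.3,76.4])
s=r.sense();p=s["eef_pos"];R=s["orientation"]
d=R.T@np.r_[C-p[:2],0]
print('centre in tool',d.round(2),'x yaw',np.degrees(np.arctan2(R[1,0],R[0,0])).round(2),'q6',s["q"][5].round(2),'F',s["ft_force"].round(1),p.round(1),s["clock"])
E
python3 -m jog '[[[0.0079,-0.0018,0],[0,0,6],0],[[0.0079,-0.0018,0],[0,0,6],0],[[0.0079,-0.0018,0],[0,0,6],0],[[0.0079,-0.0018,0],[0,0,6],0],[[0.0079,-0.0018,0],[0,0,6],0],[[0,0,0],[0,0,0],0]]'
python3 m.py
python3 - <<'E'
from cell import r
from h import *
c=r.read_camera("wrist");cv2.imwrite("pics/wrist6.png",cv2.convertScaleAbs(c["frame"][:,:,::-1],alpha=1.6))
E
```

```text
clock: 6.35
eef_pos: [527.4, 0.3, 147.9]
orientation: [[-0.894, 0.448, -0.001], [0.448, 0.894, -0.0], [0.001, -0.0, -1.0]]
ft_force: [0.2, -0.7, 0.1]
gripper_width: 0.6
centre in tool [ 2.073e+01  7.471e+01 -1.000e-02] x yaw 153.39 q6 -1.33 F [ 0.2 -0.7  0.1] [5.274e+02 3.000e-01 1.479e+02] 6.35
```

View pics/wrist6.png

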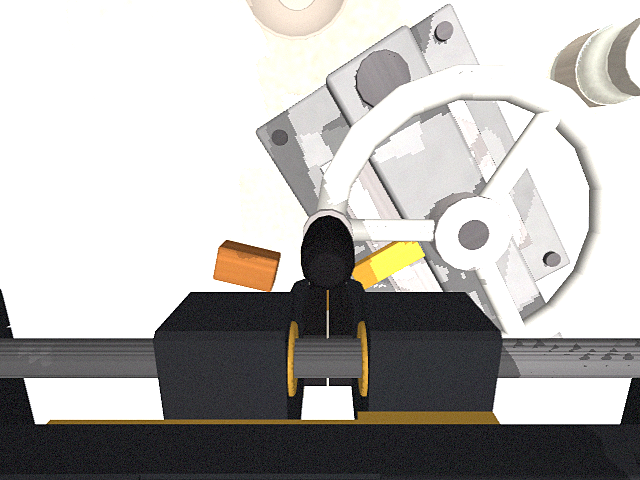

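The wheel is following: the handle at (327,250) sits right in front of the fingers, and the wheel has turned about 30°.

```bash
for i in 1 2; do python3 -m jog '[[[0.0079,-0.0018,0],[0,0,6],0],[[0.0079,-0.0018,0],[0,0,6],0],[[0.0079,-0.0018,0],[0,0,6],0],[[0.0079,-0.0018,0],[0,0,6],0],[[0.0079,-0.0018,0],[0,0,6],0],[[0.0079,-0.0018,0],[0,0,6],0],[[0.0079,-0.0018,0],[0,0,6],0],[[0.0079,-0.0018,0],[0,0,6],0],[[0.0079,-0.0018,0],[0,0,6],0],[[0.0079,-0.0018,0],[0,0,6],0]]'; python3 m.py; done
python3 - <<'E'
from cell import r
from h import *
c=r.read_camera("wrist");cv2.imwrite("pics/wrist7.png",cv2.convertScaleAbs(c["frame"][:,:,::-1],alpha=1.6))
E
```

```text
clock: 7.4
eef_pos: [469.4, 50.4, 147.8]
orientation: [[-0.059, 0.998, -0.001], [0.998, 0.059, -0.001], [-0.001, -0.001, -1.0]]
ft_force: [0.5, -4.1, 0.4]
gripper_width: 0.2
centre in tool [ 2.162e+01  7.430e+01 -7.000e-02] x yaw 93.37 q6 -0.2 F [ 0.5 -4.1  0.4] [469.4  50.4 147.8] 7.4
clock: 8.4
eef_pos: [483.4, 126.9, 147.7]
orientation: [[0.835, 0.55, -0.003], [0.55, -0.835, -0.001], [-0.003, -0.001, -1.0]]
ft_force: [-2.6, -2.1, 3.2]
gripper_width: 0.7
centre in tool [21.42 74.6  -0.11] x yaw 33.39 q6 1.01 F [-2.6 -2.1  3.2] [483.4 126.9 147.7] 8.4
```

View pics/wrist7.png

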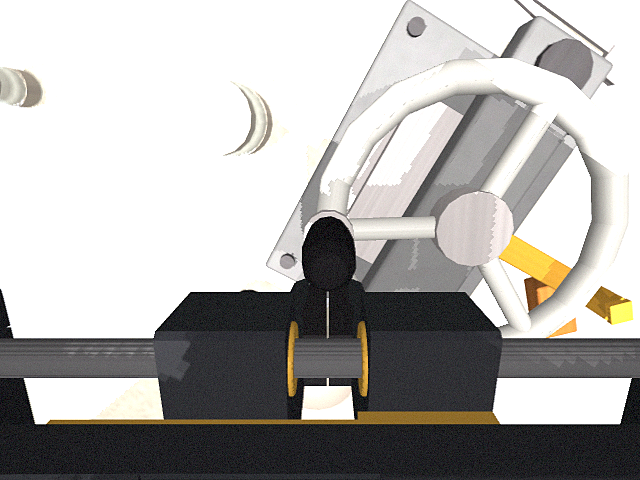

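```bash
python3 -m jog '[[[0.0079,-0.0018,0],[0,0,6],0],[[0.0079,-0.0018,0],[0,0,6],0],[[0.0079,-0.0018,0],[0,0,6],0],[[0.0079,-0.0018,0],[0,0,6],0],[[0.0079,-0.0018,0],[0,0,6],0],[[0,0,0],[0,0,0],0]]'; python3 m.py
python3 -m jog '[[[-0.005,0,0],[0,0,0],0],[[-0.005,0,0],[0,0,0],0],[[0,0,-0.015],[0,0,0],0],[[0,0,-0.03],[0,0,0],0],[[0,0,-0.03],[0,0,0],0],[[0,0,0],[0,0,-8.5],0],[[0,0,0],[0,0,-8.5],0],[[0,0,0],[0,0,-8.5],0],[[0,0,0],[0,0,-8.5],0],[[0,0,0],[0,0,-8.5],0]]'
python3 -m jog '[[[0,0,0],[0,0,-8.5],0],[[0,0,0],[0,0,-8.5],0],[[0,0,0],[0,0,-8.5],0],[[0,0,0],[0,0,-8.5],0],[[0,0,0],[0,0,-8.5],0],[[0,0,0],[0,0,-8.5],0],[[0,0,0],[0,0,-8.5],0],[[0,0,0],[0,0,-8.5],0],[[0,0,0],[0,0,-8.5],0],[[0,0,0],[0,0,-8.5],0]]'
python3 -m jog '[[[0,0,0],[0,0,-8.5],0],[[0,0,0],[0,0,-8.5],0],[[0,0,0],[0,0,-8.5],0],[[0,0,0],[0,0,-8.5],0],[[0,0,0],[0,0,-8.5],0],[[0,0,0],[0,0,-8.5],0],[[0,0,0],[0,0,-1.5],0],[[0,0,0],[0,0,0],0]]';python3 m.py
python3 - <<'E'
from cell import r
from h import *
for n in("side","top"):
    c=r.read_camera(n);cv2.imwrite(f"pics/{n}8.png",cv2.convertScaleAbs(c["frame"][:,:,::-1],alpha=1.4))
E
```

```text
clock: 9.05
eef_pos: [517.1, 149.5, 147.5]
orientation: [[0.998, 0.063, -0.001], [0.063, -0.998, 0.0], [-0.001, -0.0, -1.0]]
ft_force: [-0.4, 0.9, 0.3]
gripper_width: 0.5
centre in tool [ 2.052e+01  7.459e+01 -3.000e-02] x yaw 3.62 q6 1.57 F [-0.4  0.9  0.3] [517.1 149.5 147.5] 9.05
clock: 10.05
eef_pos: [506.3, 148.6, 222.9]
orientation: [[0.689, 0.725, 0.0], [0.725, -0.689, -0.0], [0.0, 0.0, -1.0]]
ft_force: [0.2, -0.4, -0.0]
gripper_width: 0.4
clock: 11.05
eef_pos: [506.3, 148.6, 222.9]
orientation: [[-0.662, 0.75, -0.0], [0.75, 0.662, 0.0], [0.0, -0.0, -1.0]]
ft_force: [-0.0, 0.4, 0.6]
gripper_width: 0.5
clock: 11.85
eef_pos: [506.6, 148.7, 222.9]
orientation: [[-0.998, -0.059, 0.0], [-0.059, 0.998, 0.0], [-0.0, 0.0, -1.0]]
ft_force: [-0.8, 0.1, -0.0]
gripper_width: 0.2
centre in tool [-31.44 -74.29  -0.  ] x yaw -176.64 q6 -1.57 F [-0.8  0.1 -0. ] [506.6 148.7 222.9] 11.85
```

View pics/side8.png

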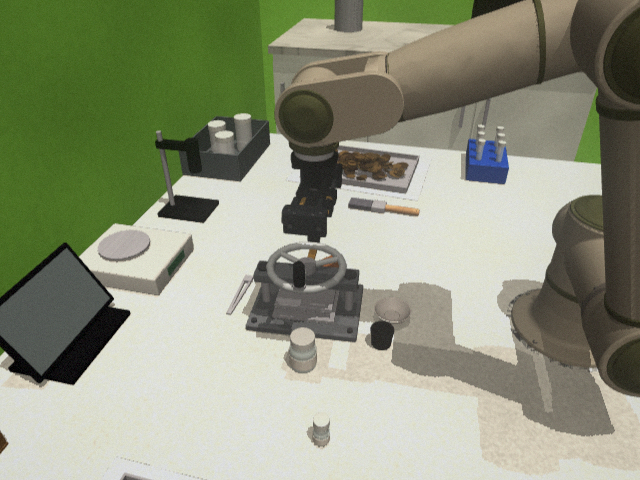

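View pics/top8.png

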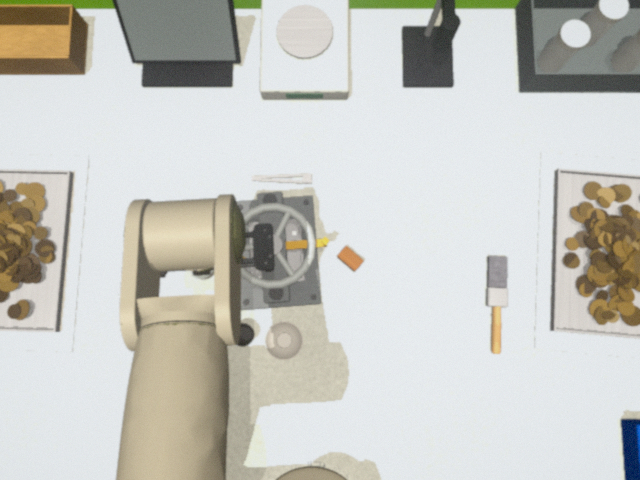

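```bash
python3 - <<'E'
from cell import r
from h import *
s=r.read_camera("side")
for X in((506.6,148.7,212),(506.6,148.7,235),(537.4,151.2,182),(537.4,151.2,124)):print(X,proj(s,X))
f=cv2.convertScaleAbs(s["frame"][:,:,::-1],alpha=2,beta=10)
cv2.imwrite("pics/side9.png",cv2.resize(f[170:320,230:390],None,fx=4,fy=4,interpolation=cv2.INTER_CUBIC))
E
```

```text
(506.6, 148.7, 212) [313.94794385 251.09026968]
(506.6, 148.7, 235) [313.85605097 240.65767721]
(537.4, 151.2, 182) [297.67013466 262.7124801 ]
(537.4, 151.2, 124) [298.44138613 286.79516286]
```

View pics/side9.png

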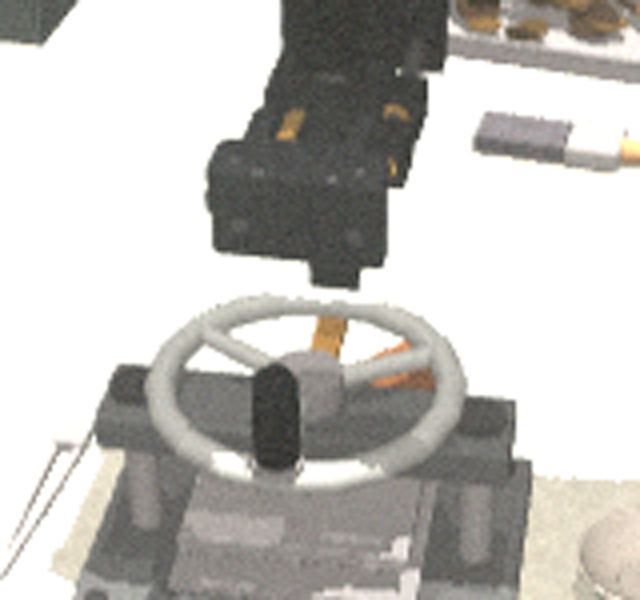

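```bash
python3 -m jog '[[[0,0,0.015],[0,0,0],0],[[0,0,0.015],[0,0,0],0],[[0,0,0.015],[0,0,0],0],[[0,0,0.015],[0,0,0],0],[[0,0,0.015],[0,0,0],0],[[0,0,0],[0,0,0],0],[[-0.005,0,0],[0,0,0],0],[[-0.005,0,0],[0,0,0],0],[[0,0,0],[0,0,0],0]]'; python3 m.py
```

```text
clock: 12.9
eef_pos: [517.7, 149.4, 148.5]
orientation: [[-0.998, -0.06, 0.001], [-0.06, 0.998, 0.0], [-0.001, 0.0, -1.0]]
ft_force: [-0.5, 0.5, -0.2]
gripper_width: 0.3
centre in tool [-2.015e+01 -7.432e+01  2.000e-02] x yaw -176.58 q6 -1.57 F [-0.5  0.5 -0.2] [517.7 149.4 148.5] 12.9
```

```bash
python3 -m jog '[[[-0.0079,0.0018,0],[0,0,6],0],[[-0.0079,0.0018,0],[0,0,6],0],[[-0.0079,0.0018,0],[0,0,6],0],[[0,0,0],[0,0,0],0]]'; python3 m.py
python3 - <<'E'
from cell import r
from h import *
for n in("side","wrist"):
    c=r.read_camera(n);f=cv2.convertScaleAbs(c["frame"][:,:,::-1],alpha=2,beta=10)
    cv2.imwrite(f"pics/{n}10.png",cv2.resize(f[170:320,230:390],None,fx=4,fy=4,interpolation=cv2.INTER_CUBIC) if n=="side" else f)
E
```

```text
clock: 13.3
eef_pos: [541.3, 153.8, 148.1]
orientation: [[-0.968, 0.252, 0.001], [0.252, 0.968, 0.0], [-0.001, 0.0, -1.0]]
ft_force: [0.5, -0.3, -0.2]
gripper_width: 0.6
centre in tool [-2.047e+01 -7.465e+01 -1.000e-02] x yaw 165.38 q6 -1.25 F [ 0.5 -0.3 -0.2] [541.3 153.8 148.1] 13.3
```

View pics/side10.png

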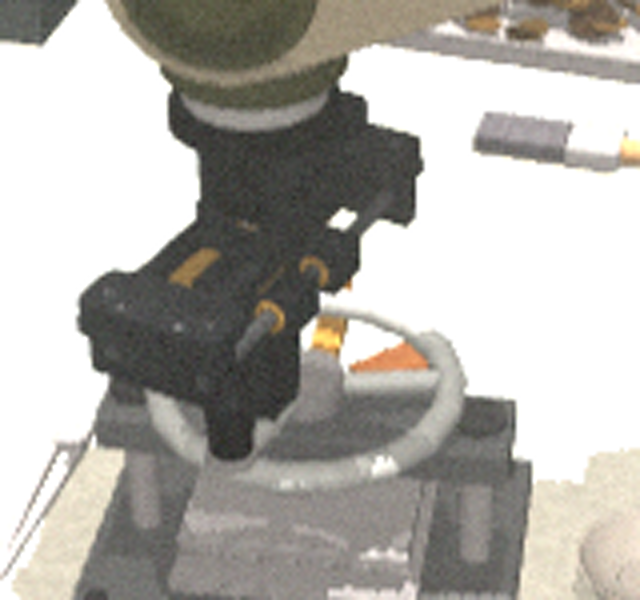

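View pics/wrist10.png

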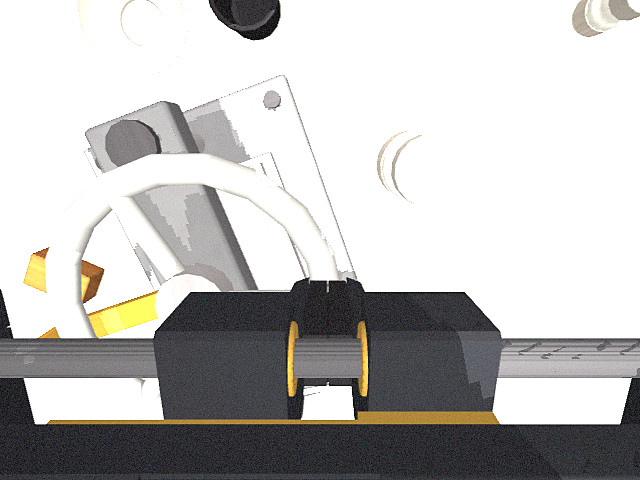

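Side view: the handle's foot has moved from (299,286) to about (288,284), so it is being pushed on round. I'll continue.

```bash
for i in 1 2; do python3 -m jog '[[[-0.0079,0.0018,0],[0,0,6],0],[[-0.0079,0.0018,0],[0,0,6],0],[[-0.0079,0.0018,0],[0,0,6],0],[[-0.0079,0.0018,0],[0,0,6],0],[[-0.0079,0.0018,0],[0,0,6],0],[[-0.0079,0.0018,0],[0,0,6],0],[[-0.0079,0.0018,0],[0,0,6],0],[[-0.0079,0.0018,0],[0,0,6],0],[[-0.0079,0.0018,0],[0,0,6],0],[[-0.0079,0.0018,0],[0,0,6],0]]'; python3 m.py;done
python3 - <<'E'
from cell import r
from h import *
for n in("side","wrist"):
    c=r.read_camera(n);f=cv2.convertScaleAbs(c["frame"][:,:,::-1],alpha=2,beta=10)
    cv2.imwrite(f"pics/{n}11.png",cv2.resize(f[170:320,230:390],None,fx=4,fy=4,interpolation=cv2.INTER_CUBIC) if n=="side" else f)
E
```

```text
clock: 14.4
eef_pos: [608.4, 117.1, 148.0]
orientation: [[-0.265, 0.964, -0.0], [0.964, 0.265, 0.001], [0.001, 0.0, -1.0]]
ft_force: [-0.8, 4.8, -0.0]
gripper_width: 0.5
centre in tool [-2.172e+01 -7.452e+01 -5.000e-02] x yaw 105.37 q6 -0.27 F [-0.8  4.8 -0. ] [608.4 117.1 148. ] 14.4
clock: 15.4
eef_pos: [610.5, 39.3, 148.1]
orientation: [[0.703, 0.711, 0.002], [0.711, -0.703, 0.001], [0.002, 0.001, -1.0]]
ft_force: [3.0, 3.1, -1.1]
gripper_width: 0.6
centre in tool [-21.55 -74.56  -0.08] x yaw 45.34 q6 0.65 F [ 3.   3.1 -1.1] [610.5  39.3 148.1] 15.4
```

View pics/side11.png

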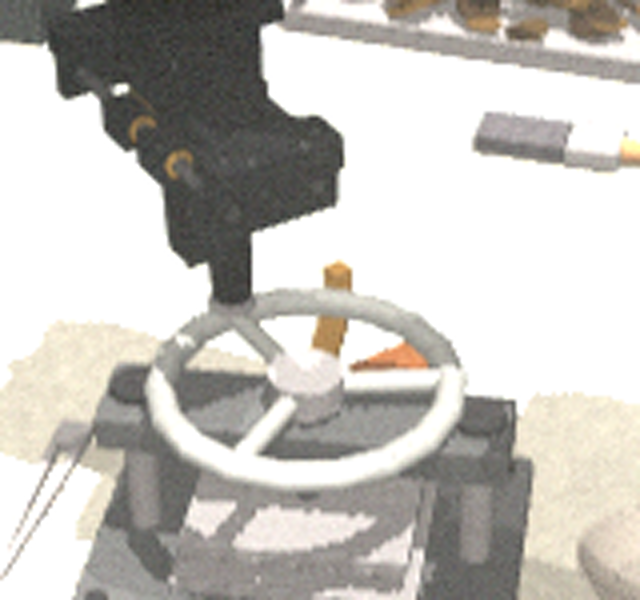

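View pics/wrist11.png

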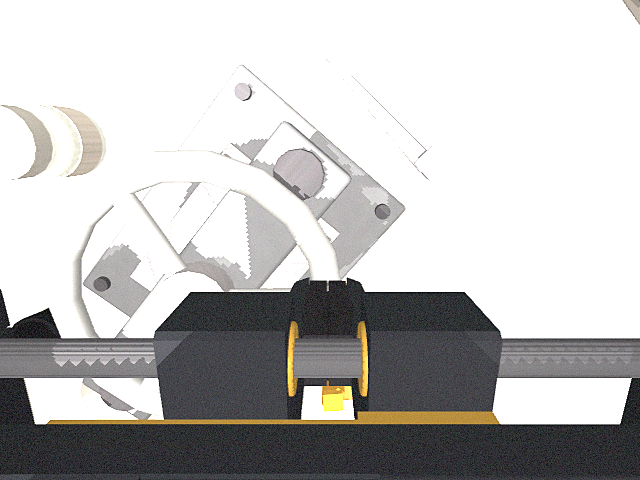

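```bash
python3 -m jog '[[[-0.0079,0.0018,0],[0,0,6],0],[[-0.0079,0.0018,0],[0,0,6],0],[[-0.0079,0.0018,0],[0,0,6],0],[[-0.0079,0.0018,0],[0,0,6],0],[[-0.0079,0.0018,0],[0,0,6],0],[[-0.004,0.001,0],[0,0,3],0],[[-0.0026,0.0006,0],[0,0,2],0],[[0,0,0],[0,0,0],0]]'; python3 m.py
python3 - <<'E'
from cell import r
from h import *
for n in("side","wrist","top"):
    c=r.read_camera(n);f=cv2.convertScaleAbs(c["frame"][:,:,::-1],alpha=2,beta=10)
    cv2.imwrite(f"pics/{n}12.png",cv2.resize(f[170:320,230:390],None,fx=4,fy=4,interpolation=cv2.INTER_CUBIC) if n=="side" else f)
E
```

```text
clock: 16.3
eef_pos: [576.7, 7.0, 148.1]
orientation: [[0.983, 0.185, 0.001], [0.185, -0.983, -0.0], [0.001, 0.0, -1.0]]
ft_force: [1.3, -0.3, -0.6]
gripper_width: 0.3
centre in tool [-2.101e+01 -7.455e+01 -5.000e-02] x yaw 10.64 q6 1.19 F [ 1.3 -0.3 -0.6] [576.7   7.  148.1] 16.3
```

View pics/side12.png

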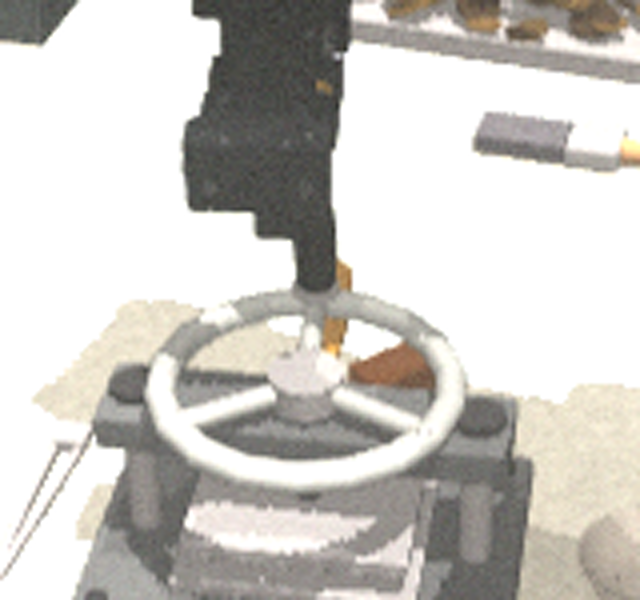

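View pics/top12.png

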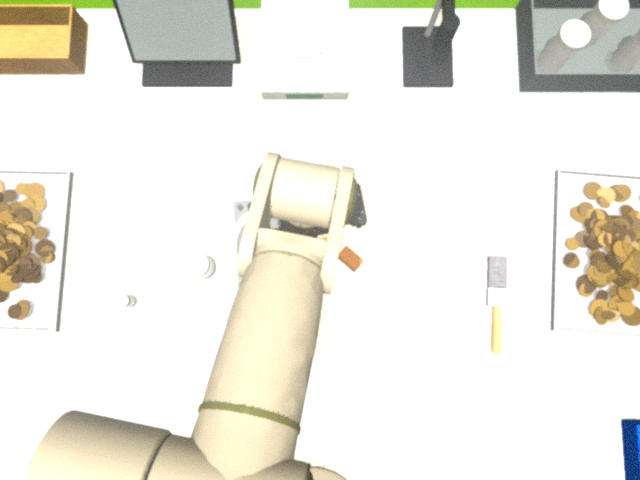

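```bash
cat > cmp.py <<'E'
from cell import r
from h import *
import sys
a=cv2.imread("pics/side0.png");c=r.read_camera("side");b=c["frame"][:,:,::-1].copy()
cv2.imwrite(f"pics/side_{sys.argv[1]}.png",b)
for f in(a,b):
    g=f.max(axis=2).astype(int)
    out=[]
    for row in range(230,244):
        x=np.where(g[row,295:325]<60)[0]+295
        out.append((row,round(x.mean(),1),len(x)) if len(x) else None)
    print(out)
for th in(-86.2,-82,-78):
    X=[542.3+75*np.cos(np.radians(th)),76.4+75*np.sin(np.radians(th)),135];print(th,proj(c,X))
E
python3 cmp.py 13
```

```text
[(230, np.float64(312.0), 11), (231, np.float64(312.0), 11), (232, np.float64(312.0), 11), (233, np.float64(312.0), 11), (234, np.float64(312.0), 11), (235, np.float64(311.5), 10), (236, np.float64(311.5), 10), (237, np.float64(312.0), 9), (238, np.float64(312.0), 9), (239, np.float64(312.0), 9), (240, np.float64(312.0), 9), (241, np.float64(312.0), 9), (242, np.float64(312.0), 7), None]
[(230, np.float64(308.0), 11), (231, np.float64(308.5), 10), (232, np.float64(308.5), 10), (233, np.float64(308.5), 10), (234, np.float64(308.5), 10), (235, np.float64(308.5), 10), (236, np.float64(308.5), 10), (237, np.float64(308.5), 10), (238, np.float64(308.5), 10), (239, np.float64(308.5), 10), (240, np.float64(308.5), 10), (241, np.float64(308.5), 10), (242, np.float64(308.5), 8), (243, np.float64(308.0), 3)]
-86.2 [312.47348444 238.84540867]
-82 [309.95001324 238.65660076]
-78 [307.5290817  238.57423003]
```

The handle's visible lower part is at column 308.5, against 312.0 at the start. At 0.6 px per degree that leaves about 5.8°.

```bash
python3 -m jog '[[[-0.0026,0.0006,0],[0,0,2],0],[[-0.0026,0.0006,0],[0,0,2],0],[[-0.0013,0.0003,0],[0,0,1],0],[[0,0,0],[0,0,0],0],[[0,0,0],[0,0,0],0]]'; python3 m.py; python3 cmp.py 14
```

```text
clock: 17.0
eef_pos: [570.6, 4.5, 147.9]
orientation: [[0.995, 0.096, 0.0], [0.096, -0.995, -0.0], [0.0, 0.0, -1.0]]
ft_force: [2.7, 0.5, 0.7]
gripper_width: 0.4
centre in tool [-2.126e+01 -7.426e+01 -1.000e-02] x yaw 5.51 q6 1.28 F [2.7 0.5 0.7] [570.6   4.5 147.9] 17.0
[(230, np.float64(312.0), 11), (231, np.float64(312.0), 11), (232, np.float64(312.0), 11), (233, np.float64(312.0), 11), (234, np.float64(312.0), 11), (235, np.float64(311.5), 10), (236, np.float64(311.5), 10), (237, np.float64(312.0), 9), (238, np.float64(312.0), 9), (239, np.float64(312.0), 9), (240, np.float64(312.0), 9), (241, np.float64(312.0), 9), (242, np.float64(312.0), 7), None]
[(230, np.float64(311.0), 11), (231, np.float64(311.5), 10), (232, np.float64(311.5), 10), (233, np.float64(311.5), 10), (234, np.float64(311.5), 10), (235, np.float64(311.5), 10), (236, np.float64(311.5), 10), (237, np.float64(311.5), 10), (238, np.float64(311.5), 10), (239, np.float64(311.5), 10), (240, np.float64(311.5), 10), (241, np.float64(311.5), 10), (242, np.float64(311.5), 8), (243, np.float64(311.0), 5)]
-86.2 [312.47348444 238.84540867]
-82 [309.95001324 238.65660076]
-78 [307.5290817  238.57423003]
```

About 0.8° is left. I'll give it one small nudge, back off, rise and check with the top camera.

```bash
python3 -m jog '[[[-0.0011,0.0002,0],[0,0,0.8],0],[[0,0,0],[0,0,0],0],[[0,0,0],[0,0,0],0]]'; python3 m.py; python3 cmp.py 15
python3 -m jog '[[[0.005,0,0],[0,0,0],0],[[0.005,0,0],[0,0,0],0],[[0.005,0,0],[0,0,0],0],[[0,0,-0.015],[0,0,0],0],[[0,0,-0.03],[0,0,0],0],[[0,0,-0.035],[0,0,0],0],[[0.02,0.02,0],[0,0,0],0],[[0.03,0.03,0],[0,0,0],0],[[0.03,0.03,0],[0,0,0],0],[[0.03,0.03,0],[0,0,0],0]]'
python3 -m jog '[[[0,0.03,0],[0,0,0],0],[[0,0.03,0],[0,0,0],0],[[0,0.03,0],[0,0,0],0],[[0,0.03,0],[0,0,0],0],[[0,0.03,0],[0,0,0],0],[[0,0,0],[0,0,0],0]]'
python3 - <<'E'
from cell import r
from h import *
c=r.read_camera("top");b=c["frame"][:,:,::-1].copy();cv2.imwrite("pics/top16.png",b)
a=cv2.imread("pics/top0.png")
for f in(a,b):
    m=(f.max(axis=2)<60).astype(np.uint8)[220:260,300:325]
    n,l,st,ce=cv2.connectedComponentsWithStats(m)
    for i in range(1,n):
        if st[i,4]>20: print(st[i],ce[i]+[300,220],ray(c,ce[i]+[300,220],170))
z=np.hstack([x[180:320,210:370] for x in(a,b)])
cv2.imwrite("pics/cmp16.png",cv2.resize(cv2.convertScaleAbs(z,alpha=1.5),None,fx=2.5,fy=2.5,interpolation=cv2.INTER_CUBIC))
E
python3 cmp.py 16
```

```text
clock: 17.35
eef_pos: [569.4, 4.2, 147.9]
orientation: [[0.997, 0.081, 0.0], [0.081, -0.997, -0.0], [0.0, 0.0, -1.0]]
ft_force: [3.1, -0.7, 1.6]
gripper_width: 0.3
centre in tool [-2.114e+01 -7.418e+01 -1.000e-02] x yaw 4.65 q6 1.29 F [ 3.1 -0.7  1.6] [569.4   4.2 147.9] 17.35
[(230, np.float64(312.0), 11), (231, np.float64(312.0), 11), (232, np.float64(312.0), 11), (233, np.float64(312.0), 11), (234, np.float64(312.0), 11), (235, np.float64(311.5), 10), (236, np.float64(311.5), 10), (237, np.float64(312.0), 9), (238, np.float64(312.0), 9), (239, np.float64(312.0), 9), (240, np.float64(312.0), 9), (241, np.float64(312.0), 9), (242, np.float64(312.0), 7), None]
[(230, np.float64(311.5), 10), (231, np.float64(312.0), 11), (232, np.float64(312.0), 11), (233, np.float64(312.0), 11), (234, np.float64(312.0), 11), (235, np.float64(311.5), 10), (236, np.float64(312.0), 9), (237, np.float64(312.5), 10), (238, np.float64(312.5), 10), (239, np.float64(312.5), 10), (240, np.float64(312.5), 10), (241, np.float64(312.0), 9), (242, np.float64(311.5), 8), (243, np.float64(311.5), 4)]
-86.2 [312.473
[... 813 characters left out ...]
10), (237, np.float64(312.0), 9), (238, np.float64(312.0), 9), (239, np.float64(312.0), 9), (240, np.float64(312.0), 9), (241, np.float64(312.0), 9), (242, np.float64(312.0), 7), None]
[(230, np.float64(312.0), 11), (231, np.float64(312.0), 11), (232, np.float64(312.0), 11), (233, np.float64(312.0), 11), (234, np.float64(312.0), 11), (235, np.float64(312.0), 11), (236, np.float64(312.0), 11), (237, np.float64(312.0), 11), (238, np.float64(312.5), 10), (239, np.float64(311.5), 10), (240, np.float64(312.0), 11), (241, np.float64(312.0), 9), (242, np.float64(311.5), 8), (243, np.float64(312.5), 6)]
-86.2 [312.47348444 238.84540867]
-82 [309.95001324 238.65660076]
-78 [307.5290817  238.57423003]
```

View pics/top16.png

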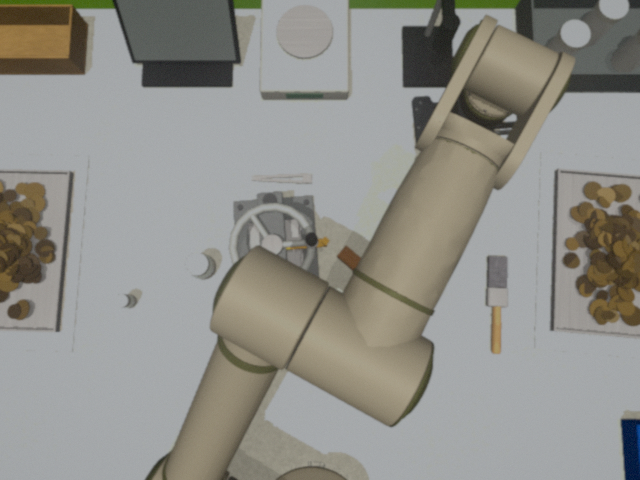

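View pics/cmp16.png

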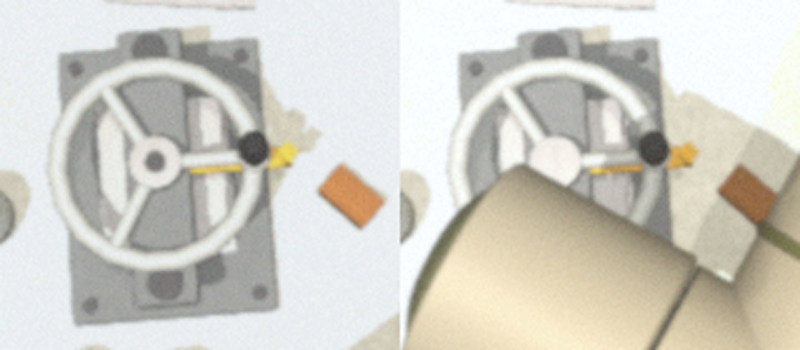

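```bash
python3 - <<'E'
from cell import r
from h import *
a=cv2.imread("pics/side0.png");b=r.read_camera("side")["frame"][:,:,::-1].copy()
cv2.imwrite("pics/fin.png",cv2.resize(np.vstack([a[200:450,200:440],b[200:450,200:440]]),None,fx=1.2,fy=1.2))
print(r.sense()["ft_force"],r.sense()["qd"].round(3),r.sense()["clock"])
E
```

```text
[-0.45297449 -1.13098161 -0.55721171] [ 0.018 -0.017  0.008 -0.002 -0.001 -0.002] 19.15
```

View pics/fin.png

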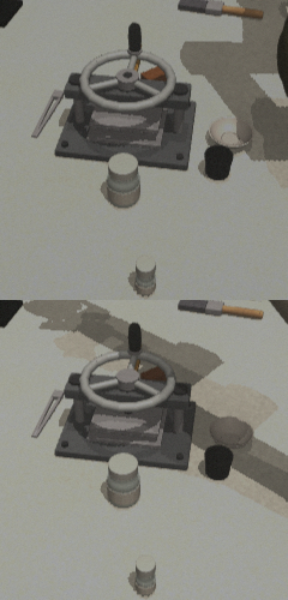

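The before and after side views match: the handle is back at its start and every bystander is in place. The hand is clear, so I'm handing in.

```bash
python3 -c "
from cell import r
print(r.finish_job())"
```

```text
the job is handed in; nothing more can be done
None
```

The wheel went round clockwise one full turn and the handle is back at the pointer. I pushed it with the shut fingers in two half-turn arcs. Halfway I lifted clear to turn the wrist back, and at the end I nudged it the last few degrees. The job was handed in at about 19 s, with the hand clear of everything.

**Last checks:**
- **Handle position:** it is within about 0.2 px of its starting pixel in the top view, and matches its starting column (312) in the side view, so the turn is right to about half a degree.
- **Forces:** every wrist-force reading I took during the push was about 5 N or less, and it was about zero (1.3 N, sensor noise level) with the hand away.
- **Bystanders:** the side view shows the jar, dish, loupe, forceps, vial and block standing as before. The top view shows the brush where it was.

**One disagreement:** in the camera views the fingertips appeared about 20 mm higher than the tool data says. I kept the tool at the planned height, so by the pictures the fingers met only about the top 20 mm of the handle, which still pushed it cleanly.

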